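# Clear the fallen bottle and restart the capsule counter

### The arm

A 6-joint arm with a two-finger parallel gripper is mounted at the origin on the work surface. World frame = base frame: x ahead of the robot, y to its left, z up, the work surface at z = 0. Lengths are in m, angles in rad, forces in N, time in s.
With the tool pointing down it reaches from about 0.35 to 0.975 m from the base axis. Payload 4.9 kg.
Tool frame: the origin (TCP) lies at the very end of the fingers, on their centre line; the grasp point (between the pads) lies 19 mm behind it; z points along the fingers, y is the line along which they close (so a half turn about z gives the same grasp; the last joint's range is limited). The gripper opens to 85 mm and grips with 20 to 120 N. Pads are 22 mm wide; open, the fingers measure 114 mm over their backs; the gripper's body (76 mm by 85 mm) begins 54 mm behind the grasp point. The pads swing forward as they close: fully open they stand 13 mm farther back than shut.
Start: joints at [-1.27, 0.053, 1.613, -0, 1.476, -0.119], TCP at [0.255, -0.571, 0.231] pointing down, gripper open.
Joint ranges: [-3.01, 3.01], [-1.01, 2.22], [0.06, 2.58], [-1.02, 4.17], [0.09, 2.62], [-3.14, 3.14]. Speed limits (rad/s): [2.57, 2.57, 3.14, 3.14, 3.14, 3.14].

### API

Orientations are given as a unit quaternion [w, x, y, z].
In Python, from plant import state, optics, ticket, nets gives the robot as it stands. The module is installed in compiled form; this text tells all that it offers.
- The arm moves only by the shell command python3 -m inch 'ROWS' [OPENING]. ROWS is JSON, a list of rows, each an object of numbers: "dx", "dy", "dz": the shift along the tool's x, y, z as a fraction of full scale; "rx", "ry", "rz": the turn, a rotation vector about the tool's x, y, z as a fraction of full scale. In form: [{"dx": .., "dy": .., "dz": .., "rx": .., "ry": .., "rz": ..}, ...]. A call has 1 to 5 rows; each row is the pose to reach, as a shift and turn from the pose commanded when the call began, along the tool's axes at that moment; what a row does not reach only later rows make up. Full scale, the value 1, is 0.8 m for a shift and 1.5 rad for a turn. A row lasts 1/10 s, in which the tool goes at most 50 mm and 8.59 degrees, less where a joint would pass 70% of its speed; a pose out of reach is approached as far as the arm can. A call with a number of a shift or a turn outside -1 to 1 is refused whole. A call with a gripper value outside its range is refused whole. OPENING is the opening, from -1 (shut) to 1 (fully open), set as the call begins (- or left out, the last holds). The fingers move at their own pace and stop on an object; the grip force is fixed at half the most. Time passes only in rows, so rows that repeat a pose let the fingers close. It gives the time, the measured TCP pose, the force, the opening and the grip force at its end, in the units of the state.
- state(): the state, without advancing time (a new reading comes with each control period).
- optics.grab_frame(name): name is "scene" or "side" or "wrist"; returns the picture (480x640x3 uint8, red, green, blue); there is no depth.
- optics.camera_info(name): a dict with "fx", "fy", "cx", "cy" (pixels), "R" (3x3) and "t" (3): a world point X has camera coordinates R X + t. Camera axes: x right, y down, z forward; pixel columns grow to the right and rows downward; lengths in m; the calibration is good to about 2 mm. A picture is of the moment at which its call begins: read the wrist's pose just before it. camera_info takes no time and is no camera call; for the wrist camera it gives the pose at the moment of the call.
- ticket.job_done(): hands the job in; it is judged then, once.
Trained networks look in the newest picture that a camera, given by its name, has taken for a name from the list of things; names that differ only in an ending like _2 or _b are one class to them, and where a whole thing is asked for, a point or a joint stands for the part that bears it (a point fixed in the world has none). Each returns a list of dicts, best first, with "confidence" (0 to 1); they miss things now and then, are a little off and sometimes report something else, mostly with a low value. They report only what shows in the picture. A call takes as long as a camera call. They do not tell look-alikes from the thing itself.
- nets.boxes_of(camera, name): "bbox" ([centre column, centre row, width, height] in pixels, round what is visible of it).
- nets.outline_of(camera, name): "pixels" (480x640 bool, what is visible of it) and "bbox" ([centre column, centre row, width, height] in pixels, round what is visible of it).
The state is a dict: "time": time; "joint_pos": joint angles; "joint_vel": joint speeds; "joint_efforts": joint torques, N m; "tool_pos": TCP position; "tool_rot": TCP orientation; "contact_force": force on the tool from outside, world axes, zero at the start; "ft_torque": the same for the moment, N m; "gripper_width": opening from 0.0 (shut) to 1.0 (fully open); "grasp_force": force on a finger pad.
Only numpy, scipy, OpenCV 4.12 (cv2) and the standard library are available. Lean on these libraries where they do the work, as an engineer would, in place of code of your own. Each camera call takes 0.05 s, during which the arm holds its last target. There are 200 camera calls.

### The job

A bottle has fallen over on the counter's bottle track and blocks the row. Take it off and lay it gently, without letting it drop, in the empty steel tray; then slide the three standing bottles along the track, without lifting or tipping any of them, until the row is closed up and its first bottle is against the end stop under the funnel. Then press the flat start button, not the mushroom stop button; leave everything else where it is.

Things in the scene. Friction and masses are not known exactly. Their poses are not given: they have to be found in the camera images.
- track: Fixed stainless bottle track. Origin on the table below its centre line; y runs along it to the end stop, z up. Flat deck at z = 30 mm from y = -300 mm (open infeed end) to the stop face at y = +200 mm. Lane lips at x = +-28 mm, 2 mm thick, rise 8 mm above the deck (54 mm clear between); outside them the bed goes on level with the deck to x = +-50 mm. Pushing the row needs 1 to 4 N.
- fill_point (a point): Point on the deck below the funnel: where the centre of the first bottle's base is when it touches the end stop (track x = 0, y = +176 mm, z = 30 mm). The stop is a plate 60 mm wide, rising 45 mm above the deck. A small photocell stands beside it at track x = +58, y = +215 mm.
- funnel (a point): Centre of the outlet of the filling funnel, 97 mm above fill_point: outlet 28 mm wide, 12 mm above the bottle mouths; it widens upwards to 90 mm across at 190 to 210 mm above the table. Its column stands behind the stop and a chute rises from it away to the left.
- infeed_end (a point): Middle of the deck's open end (track y = -300 mm, z = 30 mm), where bottles are put on; no wall there, free room above and behind.
- fallen: The fallen bottle: open amber glass, 48 mm diameter, 85 mm long (36 mm neck over the last 15 mm), about 90 g, lying in the lane between row and end stop, roughly along the track, mouth to the stop, clear of the funnel. Origin: on its axis, halfway along, 24 mm above the deck; its y axis points to the mouth; it can roll a few mm sideways.
- row_lead: Open amber glass bottle, 48 mm diameter, 85 mm tall (straight sides to 60 mm, then a 36 mm neck), about 90 g, standing upright on the track: first of the row of three, nearest the end stop and the fallen bottle. Origin: centre of its base, z up. Gaps in the row are at most 35 mm at the start.
- row_mid: Open amber glass bottle, 48 mm diameter, 85 mm tall (straight sides to 60 mm, then a 36 mm neck), about 90 g, standing upright on the track: middle one of the row of three, behind the first. Origin: centre of its base, z up. Gaps in the row are at most 35 mm at the start.
- row_last: Open amber glass bottle, 48 mm diameter, 85 mm tall (straight sides to 60 mm, then a 36 mm neck), about 90 g, standing upright on the track: last of the row of three, nearest the infeed end. Origin: centre of its base, z up. Gaps in the row are at most 35 mm at the start.
- reject_tray: The empty steel tray, fixed: 150 mm (its x) by 180 mm (its y), 30 mm high, walls and floor 3 mm, open on top. Origin: centre of its underside. It stands beyond the track, on the left or on the right.
- caps_tray: The other steel tray, same size, fixed, filled with white screw caps. Not to be used. Origin: centre of its underside.
- control_box: Grey control box, fixed, 125 mm (its x) by 72 mm (its y), 45 mm high, on the table at the right of the track. On its top: the flat start button at x = -30 mm and the mushroom-headed stop button at x = +32 mm (40 mm head, top about 74 mm above the table). Origin: centre of its underside.
- start_top (a point): Centre of the top face of the flat round start button (32 mm diameter, black, in an aluminium collar on the control box); it moves with the button.
- start (a joint): Travel of the start button: 0 out, 0.006 m fully down, against a spring of about 5 N; it springs back. It counts as pressed beyond 0.004 m.
- halt (a joint): Travel of the mushroom stop button: 0 out, up to 0.006 m down. Not to be pressed.
- spare_bottle: A spare empty amber bottle, 48 mm x 85 mm, standing between the two trays. Bystander. Origin: centre of its base.
- loose_cap: White screw cap, 42 mm x 16 mm, lying on the table on the robot's side of the track. Bystander. Origin: centre of its underside.
- spatula: Spatula, 190 mm long, lying at the left on the robot's side of the track. Bystander.
- white_jar: White plastic jar, 68 mm x 105 mm, standing at the left. Bystander.
- brush: Brush, 180 mm long, lying at the right. Bystander.
- wrench: Wrench, 150 mm long, lying at the far left. Bystander.
Not all that is in view belongs to the job. What is shaped like the row_last but blue is not meant. What is shaped like the control_box but turquoise is not meant.

How it is judged:
By the outcome, as a careful person would: the job done as asked, in the order asked, and still so for the second after the job is handed in, with the robot touching nothing.
It also fails if it takes over 64 s, if anything falls off the work surface, if the arm or the gripper's body presses on something with over 40 N, if the wrist force passes 120 N, or if a joint passes its speed limit or range.

## Working session

There is one attempt and no reset: what is moved stays moved. The work goes in short steps, Python scripts to look and compute and a shell command to move; the robot and the scene stay as the last step left them, time stands still between calls to the robot, and variables do not carry over. Pictures are saved under pics/ and viewed, at most 10 in all, crops included, and the job is handed in when it is done.

```bash
mkdir -p pics && python3 - <<'E'
from plant import state, optics
import cv2, json
for n in("scene","side"):
    im=optics.grab_frame(n); cv2.imwrite(f"pics/{n}0.png",im[:,:,::-1])
    c=optics.camera_info(n); print(n,c)
print(state())
E
```

```text
scene {'fx': 530.9129288989983, 'fy': 530.9129288989983, 'cx': 327.6396439755621, 'cy': 234.11591815087968, 'R': array([[-0.73998597,  0.67252966, -0.01116327],
       [ 0.43516704,  0.46602825, -0.77035532],
       [-0.5128844 , -0.57491002, -0.63751711]]), 't': array([ 0.41585657, -0.06893446,  1.79011614])}
side {'fx': 482.10845372564194, 'fy': 482.10845372564194, 'cx': 328.3123405644536, 'cy': 241.2253754643755, 'R': array([[-0.91948792, -0.39292941,  0.01218358],
       [-0.30703521,  0.69844355, -0.64645649],
       [ 0.24550222, -0.59814972, -0.76285357]]), 't': array([0.379948  , 0.2875539 , 1.08970197])}
{'time': 0.1, 'joint_pos': array([-1.27004339e+00,  5.33285994e-02,  1.61416891e+00,  3.16334042e-05,
        1.47600330e+00, -1.18993220e-01]), 'joint_vel': array([ 0.00216913, -0.00032816, -0.00519554, -0.0004591 , -0.00025051,
        0.00147868]), 'joint_efforts': array([ 4.55633244e-04, -3.94904673e+01, -3.71362281e+01, -1.61089688e-04,
        3.90100060e-03, -1.00852574e-05]), 'tool_pos': array([ 0.25454805, -0.57019258,  0.23015525]), 'tool_rot': array([-9.51570329e-04,  9.78057234e-01,  2.08334193e-01, -7.09079486e-05]), 'contact_force': array([ 0.34633999,  0.22226043, -0.02958347]), 'ft_torque': array([-0.06276287,  0.04946591,  0.00627005]), 'grasp_force': 0.0, 'gripper_width': 1.000641206784695}
```

View pics/scene0.png

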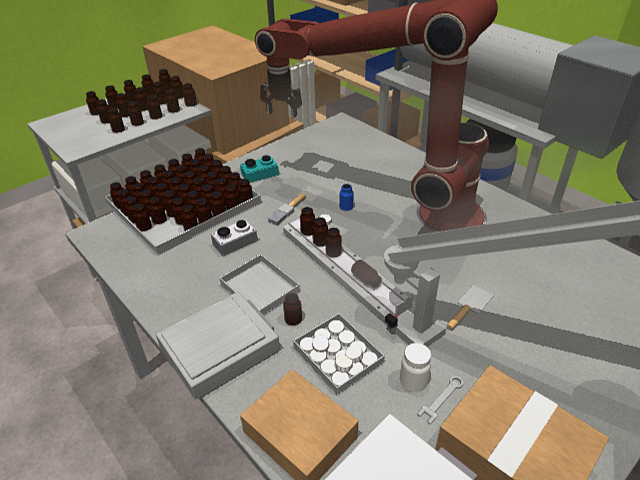

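View pics/side0.png

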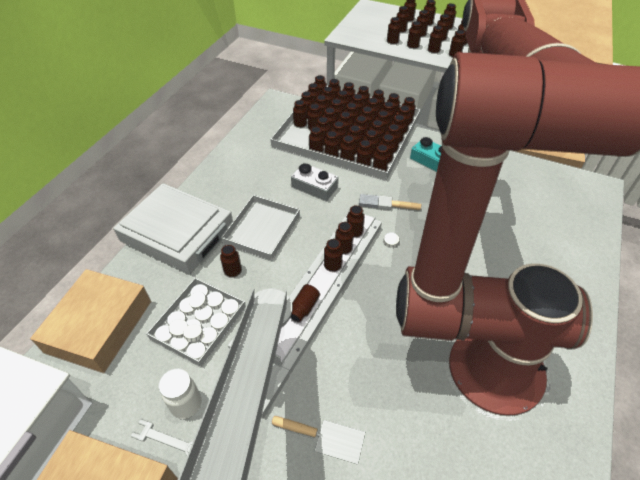

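The scene view shows the row at (307,220), (320,232) and (334,242), the fallen bottle at (367,272) and the end stop near (400,300). The empty tray is at (260,282) and the caps tray at (338,350). There are two control boxes, grey at (233,236) and turquoise at (260,167). The grey one fits the description. The blue jar at (346,196) is not meant. I'll confirm this with an enlarged crop.

```bash
cat > h.py <<'E'
import numpy as np, cv2
from plant import state, optics, nets
def ray(n,uv,z):
    c=optics.camera_info(n);R=np.array(c["R"]);t=np.array(c["t"])
    o=-R.T@t; d=R.T@np.array([(uv[0]-c["cx"])/c["fx"],(uv[1]-c["cy"])/c["fy"],1])
    return o+d*(z-o[2])/d[2]
def proj(n,X):
    c=optics.camera_info(n);p=np.atleast_2d(X)@np.array(c["R"]).T+c["t"]
    return np.c_[c["fx"]*p[:,0]/p[:,2]+c["cx"],c["fy"]*p[:,1]/p[:,2]+c["cy"]]
def tri(uvs):
    A=[];b=[]
    for n,uv in uvs.items():
        c=optics.camera_info(n);R=np.array(c["R"]);t=np.array(c["t"])
        for k,(f,cc) in enumerate(((c["fx"],c["cx"]),(c["fy"],c["cy"]))):
            a=(uv[k]-cc)/f; A.append(R[k]-a*R[2]); b.append(a*t[2]-t[k])
    return np.linalg.lstsq(np.array(A),np.array(b),rcond=None)[0]
E
python3 - <<'E'
from h import *
a=cv2.imread("pics/scene0.png");b=cv2.imread("pics/side0.png")
A=cv2.resize(a[180:330,200:420],(800,545),interpolation=cv2.INTER_CUBIC)[:,:]
B=cv2.resize(b[150:370,250:400],(375,550),interpolation=cv2.INTER_CUBIC)
cv2.imwrite("pics/cropA.png",A);cv2.imwrite("pics/cropB.png",B)
for n in("scene","side"):
  optics.grab_frame(n)
  for k in("track","fallen","row_lead","reject_tray","control_box"):
    for d in nets.outline_of(n,k)[:6]:
        if d["confidence"]<.3: continue
        m=d["pixels"].astype(np.uint8); r=cv2.minAreaRect(cv2.findNonZero(m))
        print(n,k,round(d["confidence"],2),np.round(d["bbox"],1),np.round(cv2.boxPoints(r),1).tolist(), int(m.sum()))
        
E
```

```text
scene track 0.69 [460.8 272.6 358.4 143.6] [[282.3999938964844, 221.8000030517578], [639.0, 200.89999389648438], [646.7000122070312, 332.20001220703125], [290.1000061035156, 353.1000061035156]] 13678
scene fallen 0.83 [366.1 272.8  30.9  24.6] [[347.6000061035156, 270.5], [358.20001220703125, 256.3999938964844], [383.6000061035156, 275.5], [373.1000061035156, 289.6000061035156]] 487
scene row_lead 0.63 [333.3 242.6  16.4  28.9] [[325.0, 228.0], [341.0, 228.0], [341.0, 257.0], [325.0, 257.0]] 439
scene row_lead 0.52 [459.2 273.6 361.6 144.5] [[280.3999938964844, 220.8000030517578], [639.0, 200.8000030517578], [646.2999877929688, 332.8999938964844], [287.70001220703125, 352.8999938964844]] 13928
scene reject_tray 0.72 [258.9 283.3  77.1  63.6] [[215.89999389648438, 282.8999938964844], [247.3000030517578, 243.0], [303.1000061035156, 286.79998779296875], [271.70001220703125, 326.79998779296875]] 2612
scene reject_tray 0.68 [286.3 208.4  34.4  35.2] [[265.70001220703125, 216.8000030517578], [301.1000061035156, 191.10000610351562], [308.5, 201.1999969482422], [273.1000061035156, 227.0]] 38
[... 1410 characters left out ...]
22.1999969482422], [231.8000030517578, 507.6000061035156]] 15151
side reject_tray 0.64 [258.9 229.1  79.6  62.9] [[218.60000610351562, 241.8000030517578], [253.3000030517578, 182.6999969482422], [301.8999938964844, 211.3000030517578], [267.20001220703125, 270.3999938964844]] 3168
side control_box 0.92 [425.5 155.2  35.3  33.3] [[407.29998779296875, 158.3000030517578], [418.29998779296875, 133.6999969482422], [446.29998779296875, 146.10000610351562], [435.3999938964844, 170.6999969482422]] 712
side control_box 0.87 [317.1 182.1  43.9  34.4] [[288.3999938964844, 185.1999969482422], [299.29998779296875, 160.1999969482422], [340.3999938964844, 178.1999969482422], [329.5, 203.1999969482422]] 1118
```

View pics/cropA.png

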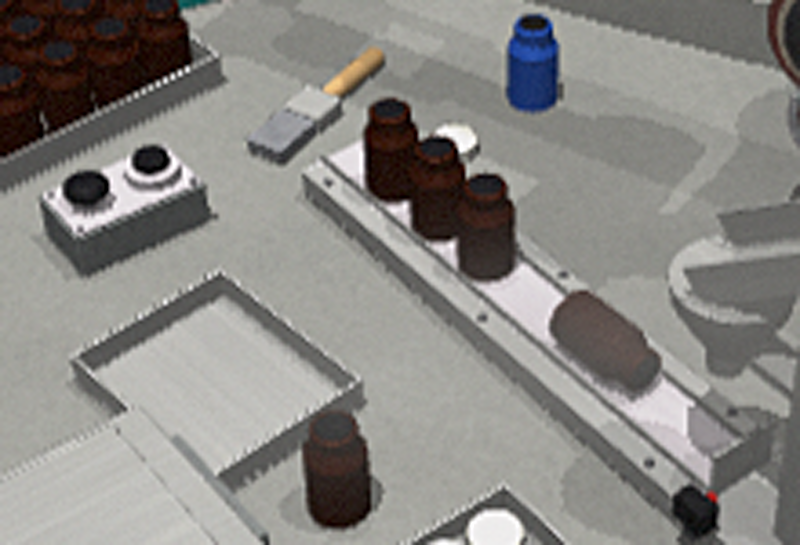

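View pics/cropB.png

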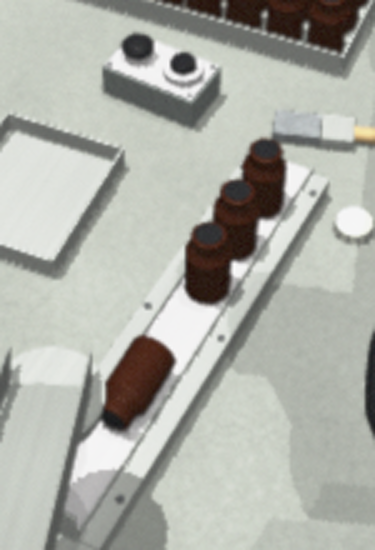

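The crops confirm the grey box. The flat start button in its collar is at scene (241.8,224) and side (323.2,176), on the row side. The mushroom button is at scene (223.6,231.7). The row mouths and the fallen bottle in the lane are also clear.

```bash
python3 - <<'E'
from h import *
np.set_printoptions(precision=4,suppress=True)
S=lambda u,v:(200+u*220/800,180+v*150/545)
D=lambda u,v:(250+u/2.5,150+v/2.5)
def show(k,a,b,z):
    print(k,tri({"scene":S(*a),"side":D(*b)}),ray("scene",S(*a),z)[:2],ray("side",D(*b),z)[:2])
show("last mouth",(390,107),(265,147),.115)
show("mid",(436,146),(238,189),.115)
show("lead",(488,184),(208,232),.115)
show("start",(152,158),(183,63),.053)
show("halt",(86,186),(137,46),.074)
show("fallen mouth",(643,370),(117,412),.054)
show("fallen base",(572,318),(157,357),.054)
show("tray cornerA(right far?)",(221,274),(8,117),.03)
show("tray corner B",(360,384),(0,0),.03)
show("tray B side",(75,365),(124,150),.03)
show("tray C side",(0,0),(47,271),.03)
show("infeed L",(305,178),(325,185),.03)
show("infeed R",(355,143),(0,0),.03)
for p in((328,183),(482,318),(649,464),(563,274),(733,411)): print("screw A",ray("scene",S(*p),.03))
for p in((148,305),(221,338),(119,499),(313,193)): print("screw B",ray("side",D(*p),.03))
for n,bb in(("scene",[366.1,272.8]),("side",[305.3,303.9])): print("fallen c",ray(n,bb,.054))
print(tri({"scene":(366.1,272.8),"side":(305.3,303.9)}))
print("stop face top",ray("scene",S(710,487),.03),ray("scene",S(712,460),.075))
E
```

```text
last mouth [ 0.4358 -0.2306  0.1165] [ 0.4352 -0.2305] [ 0.4366 -0.2336]
mid [ 0.4404 -0.1674  0.1136] [ 0.4423 -0.1642] [ 0.4404 -0.1679]
lead [ 0.4451 -0.1     0.1166] [ 0.4446 -0.0988] [ 0.4461 -0.1037]
start [ 0.5884 -0.3696  0.0632] [ 0.5821 -0.38  ] [ 0.5931 -0.3809]
halt [ 0.6509 -0.377   0.0619] [ 0.658  -0.3633] [ 0.6448 -0.3646]
fallen mouth [0.4574 0.0853 0.0521] [0.4599 0.0908] [0.4577 0.0824]
fallen base [0.4518 0.0063 0.0448] [0.4588 0.013 ] [0.4491 0.0121]
tray cornerA(right far?) [ 0.6822 -0.1356  0.1437] [ 0.615  -0.2396] [ 0.7512 -0.2375]
tray corner B [ 0.6796 -0.0399  0.2406] [ 0.6127 -0.0634] [ 0.8628 -0.419 ]
tray B side [ 0.6833 -0.3944 -0.1429] [ 0.7631 -0.2317] [ 0.606  -0.2438]
tray C side [ 0.6653 -0.1459  0.2224] [ 0.5312 -0.7163] [ 0.6045 -0.0546]
infeed L [ 0.406  -0.3958 -0.0833] [ 0.4854 -0.2908] [ 0.3802 -0.2849]
infeed R [ 0.6335 -0.0518  0.3292] [ 0.4216 -0.2991] [ 0.8628 -0.419 ]
screw A [ 0.4751 -0.2716  0.03  ]
screw A [ 0.4932 -0.0539  0.03  ]
screw A [0.5095 0.1458 0.03  ]
screw A [ 0.4086 -0.0473  0.03  ]
screw A [0.4235 0.1518 0.03  ]
screw B [ 0.4905 -0.0567  0.03  ]
screw B [ 0.4072 -0.0487  0.03  ]
screw B [0.4242 0.1505 0.03  ]
screw B [ 0.3884 -0.2683  0.03  ]
fallen c [0.4559 0.0453 0.054 ]
fallen c [0.4523 0.0476 0.054 ]
[0.4536 0.0443 0.0506]
stop face top [0.4934 0.1916 0.03  ] [0.5057 0.2004 0.075 ]
```

```bash
cat >> h.py <<'E'
from scipy.spatial.transform import Rotation as Ro
O=np.array([.4565,.011]); U=np.array([.0830,.9965]); V=np.array([.9965,-.0830])
def trk(x,y): return O+x*V+y*U
def go(x,y,z,ang=-4.77):
    "fractions to reach TCP x,y,z, tool pointing down, tool y at ang deg in world"
    s=state(); q=s["tool_rot"]; R=Ro.from_quat([q[1],q[2],q[3],q[0]])
    a=np.radians(ang); ty=np.array([np.cos(a),np.sin(a),0]); tz=np.array([0,0,-1.])
    T=Ro.from_matrix(np.c_[np.cross(ty,tz),ty,tz])
    d=R.inv().apply(np.array([x,y,z])-s["tool_pos"])/.8; r=(R.inv()*T).as_rotvec()/1.5
    print("t",round(s["time"],2),"pos",np.round(s["tool_pos"],4),"d",np.round(d,4),"r",np.round(r,4),"F",np.round(s["contact_force"],1),"w",round(s["gripper_width"],2))
E
python3 -c "
from h import *
go(*trk(-.002,.034),.2)
print(ray('scene',(292,318),.0),ray('scene',(346,207),0))"
```

```text
t 0.7 pos [ 0.2547 -0.5707  0.2313] d [ 0.545  -0.5997  0.0392] r [ 0.      0.     -0.7118] F [-0.5 -0.2 -0. ] w 1.0
[ 0.68754862 -0.00564255  0.        ] [ 0.23219521 -0.26898294  0.        ]
```

```bash
R='x'; python3 -m inch '[{"dx":0.545,"dy":-0.6,"dz":0.04,"rz":-0.712},{"dx":0.545,"dy":-0.6,"dz":0.04,"rz":-0.712},{"dx":0.545,"dy":-0.6,"dz":0.04,"rz":-0.712},{"dx":0.545,"dy":-0.6,"dz":0.04,"rz":-0.712},{"dx":0.545,"dy":-0.6,"dz":0.04,"rz":-0.712}]' 1; python3 -c "
from h import *
go(*trk(-.002,.034),.2)"
```

```text
t 0.7 pos [ 0.2547 -0.5707  0.2313] d [ 0.545  -0.5997  0.0392] r [ 0.      0.     -0.7118] F [-0.5 -0.2 -0. ] w 1.0validation failed for argument at $[0]...
```

```bash
python3 -m inch '[{"dx":0.545,"dy":-0.6,"dz":0.04,"rx":0,"ry":0,"rz":-0.712},{"dx":0.545,"dy":-0.6,"dz":0.04,"rx":0,"ry":0,"rz":-0.712},{"dx":0.545,"dy":-0.6,"dz":0.04,"rx":0,"ry":0,"rz":-0.712},{"dx":0.545,"dy":-0.6,"dz":0.04,"rx":0,"ry":0,"rz":-0.712},{"dx":0.545,"dy":-0.6,"dz":0.04,"rx":0,"ry":0,"rz":-0.712}]' 1; python3 -c "
from h import *
go(*trk(-.002,.034),.2)"
```

```text
time: 1.2
tool_pos: [0.333, -0.3317, 0.219]
tool_rot: [0.0, 0.832, 0.554, 0.0]
contact_force: [2.0, -0.1, 1.0]
gripper_width: 0.998
grasp_force: 0.0
t 1.2 pos [ 0.333  -0.3317  0.219 ] d [ 0.4945 -0.038   0.0237] r [ 4.000e-04  1.000e-04 -2.082e-01] F [ 2.  -0.1  1. ] w 1.0
```

```bash
python3 -m inch '[{"dx":0.48,"dy":-0.04,"dz":0.024,"rx":0,"ry":0,"rz":-0.208},{"dx":0.48,"dy":-0.04,"dz":0.024,"rx":0,"ry":0,"rz":-0.208},{"dx":0.48,"dy":-0.04,"dz":0.024,"rx":0,"ry":0,"rz":-0.208},{"dx":0.48,"dy":-0.04,"dz":0.024,"rx":0,"ry":0,"rz":-0.208},{"dx":0.48,"dy":-0.04,"dz":0.024,"rx":0,"ry":0,"rz":-0.208}]' && python3 -c "
from h import *
go(*trk(-.002,.034),.2)"
```

```text
time: 1.7
tool_pos: [0.411, -0.0944, 0.2069]
tool_rot: [0.001, 0.738, 0.675, 0.0]
contact_force: [1.4, -0.7, 0.6]
gripper_width: 1.001
grasp_force: 0.0
t 1.7 pos [ 0.411  -0.0944  0.2069] d [0.1788 0.042  0.0087] r [ 0.0011  0.0003 -0.0041] F [ 1.4 -0.7  0.6] w 1.0
```

```bash
python3 -m inch '[{"dx":0.179,"dy":0.042,"dz":0.009,"rx":0,"ry":0,"rz":-0.004},{"dx":0.179,"dy":0.042,"dz":0.009,"rx":0,"ry":0,"rz":-0.004},{"dx":0.179,"dy":0.042,"dz":0.009,"rx":0,"ry":0,"rz":-0.004},{"dx":0.179,"dy":0.042,"dz":0.009,"rx":0,"ry":0,"rz":-0.004},{"dx":0.179,"dy":0.042,"dz":0.009,"rx":0,"ry":0,"rz":-0.004}]' && python3 -c "
from h import *
im=optics.grab_frame('wrist')
go(*trk(-.002,.034),.2)
X=lambda x,y,z:np.r_[trk(x,y),z]
b=im[:,:,::-1].copy()
for L in([X(-.028,y,.038) for y in np.linspace(-.1,.2,20)],[X(.028,y,.038) for y in np.linspace(-.1,.2,20)],[X(x,.2,.03) for x in np.linspace(-.028,.028,5)]):
    cv2.polylines(b,[proj('wrist',np.array(L)).astype(np.int32)],False,(0,255,0),1)
cv2.circle(b,tuple(int(v) for v in proj('wrist',X(-.002,.034,.078))[0]),4,(0,0,255),-1)
cv2.imwrite('pics/w1.png',b)
for d in nets.outline_of('wrist','fallen')[:3]:
    r=cv2.minAreaRect(cv2.findNonZero(d['pixels'].astype(np.uint8)))
    P=np.array([ray('wrist',p,.054)[:2] for p in cv2.boxPoints(r)])-O
    print(d['confidence'],d['bbox'],np.round(np.c_[P@V,P@U]*1000,1).tolist())
"
```

```text
time: 2.2
tool_pos: [0.4569, 0.0443, 0.1993]
tool_rot: [0.0, 0.735, 0.678, -0.0]
contact_force: [0.2, -0.2, 0.5]
gripper_width: 1.002
grasp_force: 0.0
t 2.25 pos [0.4569 0.0433 0.1994] d [ 0.0022  0.0004 -0.0008] r [-0.0001  0.0003  0.0007] F [ 0.5 -0.5  0.7] w 1.0
0.74 [324.7, 218.3, 67.0, 123.3] [[-25.4, 82.6], [20.7, 82.5], [22.9, -13.8], [-27.7, -13.8]]
```

View pics/w1.png

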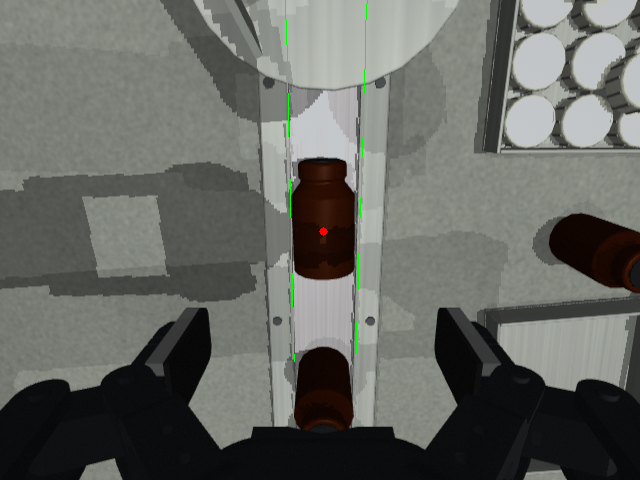

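The wrist view shows the fallen bottle at (323,218), mouth up towards the funnel. The tool axis (red dot at 323,231) is on its body. The row lead is at (323,390).

```bash
python3 -m inch '[{"dx":0.002,"dy":0,"dz":0.05,"rx":0,"ry":0,"rz":0},{"dx":0.002,"dy":0,"dz":0.1,"rx":0,"ry":0,"rz":0},{"dx":0.002,"dy":0,"dz":0.15,"rx":0,"ry":0,"rz":0},{"dx":0.002,"dy":0,"dz":0.18,"rx":0,"ry":0,"rz":0},{"dx":0.002,"dy":0,"dz":0.198,"rx":0,"ry":0,"rz":0}]' && python3 -m inch '[{"dx":0,"dy":0,"dz":0,"rx":0,"ry":0,"rz":0},{"dx":0,"dy":0,"dz":0,"rx":0,"ry":0,"rz":0},{"dx":0,"dy":0,"dz":0,"rx":0,"ry":0,"rz":0}]' && python3 -c "
from h import *
go(*trk(-.002,.034),.04)"
```

```text
time: 2.8
tool_pos: [0.4551, 0.0433, 0.0383]
tool_rot: [-0.001, 0.737, 0.676, -0.001]
contact_force: [0.1, -0.1, -0.3]
gripper_width: 1.004
grasp_force: 0.0
time: 3.1
tool_pos: [0.4583, 0.0442, 0.0425]
tool_rot: [0.001, 0.736, 0.677, 0.001]
contact_force: [-0.4, -1.1, 0.7]
gripper_width: 1.0
grasp_force: 0.0
t 3.1 pos [0.4583 0.0442 0.0425] d [ 0.001  -0.0013  0.0031] r [ 0.0018 -0.     -0.0008] F [-0.4 -1.1  0.7] w 1.0
```

```bash
python3 -m inch '[{"dx":0,"dy":0,"dz":0,"rx":0,"ry":0,"rz":0},{"dx":0,"dy":0,"dz":0,"rx":0,"ry":0,"rz":0},{"dx":0,"dy":0,"dz":0,"rx":0,"ry":0,"rz":0},{"dx":0,"dy":0,"dz":0,"rx":0,"ry":0,"rz":0},{"dx":0,"dy":0,"dz":0,"rx":0,"ry":0,"rz":0}]' -1 && python3 -m inch '[{"dx":0,"dy":0,"dz":0,"rx":0,"ry":0,"rz":0},{"dx":0,"dy":0,"dz":0,"rx":0,"ry":0,"rz":0},{"dx":0,"dy":0,"dz":0,"rx":0,"ry":0,"rz":0}]'
```

```text
time: 3.6
tool_pos: [0.4582, 0.0449, 0.0422]
tool_rot: [0.001, 0.736, 0.677, 0.001]
contact_force: [0.1, -0.2, 6.0]
gripper_width: 0.542
grasp_force: 61.7
time: 3.9
tool_pos: [0.4582, 0.0449, 0.0421]
tool_rot: [0.001, 0.736, 0.677, 0.001]
contact_force: [-0.7, 0.3, 6.3]
gripper_width: 0.539
grasp_force: 61.7
```

```bash
python3 -m inch '[{"dx":0,"dy":0,"dz":-0.02,"rx":0,"ry":0,"rz":0},{"dx":0,"dy":0,"dz":-0.05,"rx":0,"ry":0,"rz":0},{"dx":0,"dy":0,"dz":-0.09,"rx":0,"ry":0,"rz":0},{"dx":0,"dy":0,"dz":-0.13,"rx":0,"ry":0,"rz":0},{"dx":0,"dy":0,"dz":-0.16,"rx":0,"ry":0,"rz":0}]' && python3 -c "
from h import *
go(.685,-.148,.17,-2)
optics.grab_frame('scene'); optics.grab_frame('side')
for n in ('scene','side'):
  for d in nets.outline_of(n,'reject_tray')[:2]:
    r=cv2.minAreaRect(cv2.findNonZero(d['pixels'].astype(np.uint8)))
    print(n,d['confidence'],[np.round(ray(n,p,.03)[:2],3) for p in cv2.boxPoints(r)])
"
```

```text
time: 4.4
tool_pos: [0.4572, 0.045, 0.1705]
tool_rot: [0.0, 0.736, 0.677, 0.0]
contact_force: [1.0, 0.5, -1.3]
gripper_width: 0.543
grasp_force: 61.5
t 4.4 pos [0.4572 0.045  0.1705] d [-0.2169  0.3038  0.0009] r [ 0.0006 -0.     -0.0319] F [ 1.   0.5 -1.3] w 0.54
scene 0.64 [array([ 0.778, -0.231]), array([ 0.612, -0.312]), array([ 0.608, -0.054]), array([0.761, 0.001])]
side 0.74 [array([ 0.749, -0.049]), array([ 0.8 , -0.25]), array([ 0.621, -0.235]), array([ 0.589, -0.042])]
```

```bash
python3 -m inch '[{"dx":-0.03,"dy":0.04,"dz":0,"rx":0,"ry":0,"rz":0},{"dx":-0.06,"dy":0.085,"dz":0,"rx":0,"ry":0,"rz":0},{"dx":-0.09,"dy":0.13,"dz":0,"rx":0,"ry":0,"rz":-0.01},{"dx":-0.125,"dy":0.175,"dz":0,"rx":0,"ry":0,"rz":-0.02},{"dx":-0.157,"dy":0.22,"dz":0,"rx":0,"ry":0,"rz":-0.03}]' && python3 -c "
from h import *
go(.685,-.148,.17,-2)"
```

```text
time: 5.1
tool_pos: [0.6217, -0.0958, 0.1653]
tool_rot: [-0.002, 0.72, 0.694, -0.001]
contact_force: [0.6, 0.5, 0.6]
gripper_width: 0.536
grasp_force: 61.5
t 5.1 pos [ 0.6217 -0.0958  0.1653] d [-0.0622  0.0815 -0.0063] r [-0.0034 -0.0008 -0.0018] F [0.6 0.5 0.6] w 0.54
```

```bash
python3 -m inch '[{"dx":-0.03,"dy":0.04,"dz":0,"rx":0,"ry":0,"rz":0},{"dx":-0.05,"dy":0.065,"dz":0,"rx":0,"ry":0,"rz":0},{"dx":-0.06,"dy":0.08,"dz":0,"rx":0,"ry":0,"rz":0},{"dx":-0.06,"dy":0.08,"dz":0,"rx":0,"ry":0,"rz":0},{"dx":-0.06,"dy":0.08,"dz":0,"rx":0,"ry":0,"rz":0}]' && python3 -c "
from h import *
im=optics.grab_frame('side')
cv2.imwrite('pics/side1.png',cv2.resize(im[100:340,160:400,::-1],(600,600)))
go(.685,-.148,.03,-2)"
```

```text
time: 5.6
tool_pos: [0.6828, -0.1447, 0.1661]
tool_rot: [-0.002, 0.72, 0.694, -0.001]
contact_force: [-0.2, 0.1, -0.8]
gripper_width: 0.537
grasp_force: 61.6
t 5.65 pos [ 0.6828 -0.1444  0.1667] d [-0.0045  0.0035  0.1709] r [-0.0023 -0.0008 -0.0019] F [ 0.  -0.5 -0.5] w 0.54
```

View pics/side1.png

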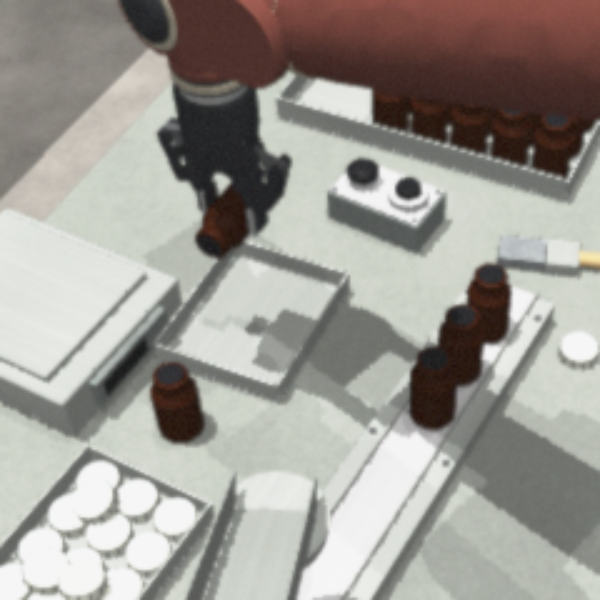

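The bottle is held level above the tray and the row is untouched. Next I lower it gently.

```bash
python3 -m inch '[{"dx":-0.004,"dy":0.003,"dz":0.045,"rx":-0.002,"ry":0,"rz":0},{"dx":-0.004,"dy":0.003,"dz":0.09,"rx":-0.002,"ry":0,"rz":0},{"dx":-0.004,"dy":0.003,"dz":0.13,"rx":-0.002,"ry":0,"rz":0},{"dx":-0.004,"dy":0.003,"dz":0.155,"rx":-0.002,"ry":0,"rz":0},{"dx":-0.004,"dy":0.003,"dz":0.17,"rx":-0.002,"ry":0,"rz":0}]' && python3 -m inch '[{"dx":0,"dy":0,"dz":0.004,"rx":0,"ry":0,"rz":0},{"dx":0,"dy":0,"dz":0.008,"rx":0,"ry":0,"rz":0},{"dx":0,"dy":0,"dz":0.01,"rx":0,"ry":0,"rz":0},{"dx":0,"dy":0,"dz":0.01,"rx":0,"ry":0,"rz":0}]'
```

```text
time: 6.15
tool_pos: [0.684, -0.147, 0.0298]
tool_rot: [-0.001, 0.72, 0.694, -0.0]
contact_force: [0.2, -0.3, -0.0]
gripper_width: 0.539
grasp_force: 61.6
time: 6.55
tool_pos: [0.6873, -0.1487, 0.0263]
tool_rot: [0.002, 0.72, 0.694, 0.002]
contact_force: [0.3, 0.2, 0.3]
gripper_width: 0.542
grasp_force: 61.6
```

```bash
python3 -m inch '[{"dx":0,"dy":0,"dz":0.003,"rx":0,"ry":0,"rz":0},{"dx":0,"dy":0,"dz":0.006,"rx":0,"ry":0,"rz":0},{"dx":0,"dy":0,"dz":0.006,"rx":0,"ry":0,"rz":0}]' && python3 -m inch '[{"dx":0,"dy":0,"dz":0.003,"rx":0,"ry":0,"rz":0},{"dx":0,"dy":0,"dz":0.003,"rx":0,"ry":0,"rz":0}]'&& python3 -m inch '[{"dx":0,"dy":0,"dz":0.003,"rx":0,"ry":0,"rz":0},{"dx":0,"dy":0,"dz":0.003,"rx":0,"ry":0,"rz":0}]'
```

```text
time: 6.85
tool_pos: [0.6863, -0.1485, 0.0198]
tool_rot: [0.001, 0.72, 0.694, 0.001]
contact_force: [-0.6, -0.2, -0.1]
gripper_width: 0.547
grasp_force: 61.6
time: 7.05
tool_pos: [0.6862, -0.1485, 0.0173]
tool_rot: [0.001, 0.72, 0.694, 0.001]
contact_force: [-0.0, 0.6, -0.3]
gripper_width: 0.538
grasp_force: 61.6
time: 7.25
tool_pos: [0.6866, -0.1486, 0.0153]
tool_rot: [0.001, 0.72, 0.694, 0.001]
contact_force: [-0.1, 0.6, -0.2]
gripper_width: 0.538
grasp_force: 61.8
```

Continuing in 1–2 mm steps until contact.

```bash
python3 -m inch '[{"dx":0,"dy":0,"dz":0.002,"rx":0,"ry":0,"rz":0},{"dx":0,"dy":0,"dz":0.002,"rx":0,"ry":0,"rz":0}]' | grep -E 'pos|force' && python3 -m inch '[{"dx":0,"dy":0,"dz":0.0015,"rx":0,"ry":0,"rz":0},{"dx":0,"dy":0,"dz":0.0015,"rx":0,"ry":0,"rz":0}]'| grep -E 'pos|force'
```

```text
tool_pos: [0.6867, -0.1486, 0.0152]
contact_force: [-3.6, 1.7, 6.5]
grasp_force: 62.3
tool_pos: [0.6867, -0.1486, 0.0151]
contact_force: [-6.1, 2.1, 10.5]
grasp_force: 62.8
```

```bash
python3 -m inch '[{"dx":0,"dy":0,"dz":-0.002,"rx":0,"ry":0,"rz":0},{"dx":0,"dy":0,"dz":-0.002,"rx":0,"ry":0,"rz":0}]' | grep -E 'pos|force' && python3 -m inch '[{"dx":0,"dy":0,"dz":0,"rx":0,"ry":0,"rz":0},{"dx":0,"dy":0,"dz":0,"rx":0,"ry":0,"rz":0},{"dx":0,"dy":0,"dz":0,"rx":0,"ry":0,"rz":0},{"dx":0,"dy":0,"dz":0,"rx":0,"ry":0,"rz":0}]' 0.6 && python3 -m inch '[{"dx":0,"dy":0,"dz":-0.015,"rx":0,"ry":0,"rz":0},{"dx":0,"dy":0,"dz":-0.05,"rx":0,"ry":0,"rz":0},{"dx":0,"dy":0,"dz":-0.1,"rx":0,"ry":0,"rz":0},{"dx":0,"dy":0,"dz":-0.15,"rx":0,"ry":0,"rz":0},{"dx":0,"dy":0,"dz":-0.2,"rx":0,"ry":0,"rz":0}]' && python3 -c "
from h import *
go(*trk(0,-.315),.175)"
```

```text
tool_pos: [0.687, -0.1487, 0.0152]
contact_force: [-2.3, 1.1, 5.3]
grasp_force: 62.0
time: 8.25
tool_pos: [0.6862, -0.1484, 0.0136]
tool_rot: [0.001, 0.72, 0.694, 0.001]
contact_force: [0.2, -0.1, -0.3]
gripper_width: 0.803
grasp_force: 0.0
time: 8.75
tool_pos: [0.686, -0.1485, 0.1767]
tool_rot: [0.001, 0.72, 0.694, 0.001]
contact_force: [0.3, 0.2, -0.9]
gripper_width: 0.8
grasp_force: 0.0
t 8.75 pos [ 0.686  -0.1485  0.1767] d [-0.205 -0.312  0.001] r [0.0026 0.0001 0.0302] F [ 0.3  0.2 -0.9] w 0.8
```

```bash
python3 -m inch '[{"dx":-0.205,"dy":-0.312,"dz":0,"rx":0.002,"ry":0,"rz":0.03},{"dx":-0.205,"dy":-0.312,"dz":0,"rx":0.002,"ry":0,"rz":0.03},{"dx":-0.205,"dy":-0.312,"dz":0,"rx":0.002,"ry":0,"rz":0.03},{"dx":-0.205,"dy":-0.312,"dz":0,"rx":0.002,"ry":0,"rz":0.03},{"dx":-0.205,"dy":-0.312,"dz":0,"rx":0.002,"ry":0,"rz":0.03}]' -1 && python3 -c "
from h import *
go(*trk(0,-.315),.175)"
```

```text
time: 9.25
tool_pos: [0.4705, -0.2785, 0.1746]
tool_rot: [0.001, 0.736, 0.677, 0.0]
contact_force: [0.8, -0.0, 0.1]
gripper_width: -0.001
grasp_force: 0.0
t 9.25 pos [ 0.4705 -0.2785  0.1746] d [-0.0345 -0.0475 -0.0005] r [0.0008 0.0007 0.0006] F [ 0.8 -0.   0.1] w -0.0
```

```bash
python3 -m inch '[{"dx":-0.035,"dy":-0.047,"dz":0,"rx":0,"ry":0,"rz":0},{"dx":-0.035,"dy":-0.047,"dz":0,"rx":0,"ry":0,"rz":0},{"dx":-0.035,"dy":-0.047,"dz":0,"rx":0,"ry":0,"rz":0},{"dx":-0.035,"dy":-0.047,"dz":0,"rx":0,"ry":0,"rz":0}]' && python3 -c "
from h import *
im=optics.grab_frame('wrist'); 
X=lambda x,y,z:np.r_[trk(x,y),z]
b=im[:,:,::-1].copy()
for x,y in((0,-.244),(0,-.178),(0,-.113)):
    L=[X(x+.018*np.cos(a),y+.018*np.sin(a),.115) for a in np.linspace(0,6.283,30)]
    cv2.polylines(b,[proj('wrist',np.array(L)).astype(np.int32)],True,(0,255,0),1)
cv2.imwrite('pics/w2.png',b)
cv2.imwrite('pics/side2.png',cv2.resize(optics.grab_frame('side')[130:290,210:370,::-1],(480,480)))
a=np.vstack if 0 else None
cv2.imwrite('pics/c2.png',np.hstack([cv2.resize(b,(400,300)),cv2.resize(cv2.imread('pics/side2.png'),(300,300))]))
go(*trk(0,-.315),.055)"
```

```text
time: 9.65
tool_pos: [0.4329, -0.3024, 0.1742]
tool_rot: [0.001, 0.736, 0.677, 0.0]
contact_force: [0.6, 0.8, 0.1]
gripper_width: -0.002
grasp_force: 0.0
t 9.75 pos [ 0.4332 -0.302   0.1738] d [-0.0014 -0.0035  0.1485] r [0.0003 0.     0.0013] F [-0.3 -0.  -0.1] w 0.0
```

View pics/c2.png

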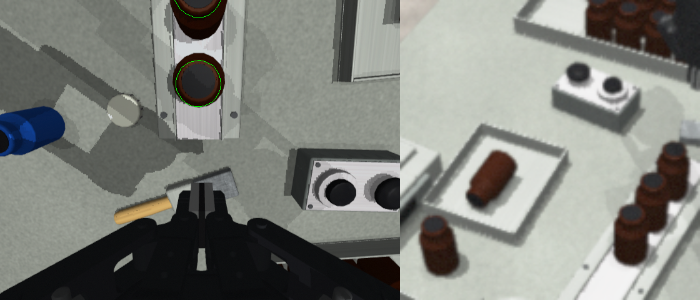

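The picture shows the fallen bottle lying in the empty tray at side crop (492,178). The last bottle, under its circle at (198,81), is ahead of the closed fingers at (203,190). Now I go down and push slowly.

```bash
python3 -m inch '[{"dx":-0.002,"dy":-0.0035,"dz":0.05,"rx":0,"ry":0,"rz":0.001},{"dx":-0.002,"dy":-0.0035,"dz":0.1,"rx":0,"ry":0,"rz":0.001},{"dx":-0.002,"dy":-0.0035,"dz":0.135,"rx":0,"ry":0,"rz":0.001},{"dx":-0.002,"dy":-0.0035,"dz":0.1485,"rx":0,"ry":0,"rz":0.001},{"dx":-0.002,"dy":-0.0035,"dz":0.1485,"rx":0,"ry":0,"rz":0.001}]' && python3 -m inch '[{"dx":0.008,"dy":0,"dz":0,"rx":0,"ry":0,"rz":0},{"dx":0.018,"dy":0,"dz":0,"rx":0,"ry":0,"rz":0},{"dx":0.026,"dy":0,"dz":0,"rx":0,"ry":0,"rz":0},{"dx":0.032,"dy":0,"dz":0,"rx":0,"ry":0,"rz":0},{"dx":0.036,"dy":0,"dz":0,"rx":0,"ry":0,"rz":0}]'; python3 -c "
from h import *
go(*trk(0,.045),.055)"
```

```text
time: 10.25
tool_pos: [0.429, -0.3025, 0.053]
tool_rot: [-0.002, 0.736, 0.677, -0.0]
contact_force: [-0.5, -0.8, 1.1]
gripper_width: 0.003
grasp_force: 0.0
time: 10.75
tool_pos: [0.4321, -0.2748, 0.0553]
tool_rot: [0.001, 0.736, 0.677, 0.0]
contact_force: [0.5, 0.1, -0.1]
gripper_width: 0.001
grasp_force: 0.0
t 10.75 pos [ 0.4321 -0.2748  0.0553] d [4.148e-01 4.000e-04 2.000e-04] r [ 0.0006  0.0004 -0.0005] F [ 0.5  0.1 -0.1] w 0.0
```

```bash
python3 -m inch '[{"dx":0.006,"dy":0,"dz":0,"rx":0,"ry":0,"rz":0},{"dx":0.014,"dy":0,"dz":0,"rx":0,"ry":0,"rz":0},{"dx":0.024,"dy":0,"dz":0,"rx":0,"ry":0,"rz":0},{"dx":0.036,"dy":0,"dz":0,"rx":0,"ry":0,"rz":0},{"dx":0.048,"dy":0,"dz":0,"rx":0,"ry":0,"rz":0}]' && python3 -m inch '[{"dx":0.012,"dy":0,"dz":0,"rx":0,"ry":0,"rz":0},{"dx":0.024,"dy":0,"dz":0,"rx":0,"ry":0,"rz":0},{"dx":0.036,"dy":0,"dz":0,"rx":0,"ry":0,"rz":0},{"dx":0.048,"dy":0,"dz":0,"rx":0,"ry":0,"rz":0},{"dx":0.06,"dy":0,"dz":0,"rx":0,"ry":0,"rz":0}]'; python3 -c "
from h import *
go(*trk(0,.045),.055)"
```

```text
time: 11.25
tool_pos: [0.4352, -0.2365, 0.0549]
tool_rot: [0.0, 0.736, 0.677, -0.0]
contact_force: [0.1, -2.0, -0.4]
gripper_width: 0.0
grasp_force: 1.0
time: 11.75
tool_pos: [0.4392, -0.1885, 0.0549]
tool_rot: [0.0, 0.736, 0.677, -0.0]
contact_force: [-1.4, -2.6, 1.6]
gripper_width: 0.002
grasp_force: 1.5
t 11.75 pos [ 0.4392 -0.1885  0.0549] d [ 3.065e-01  4.000e-04 -2.000e-04] r [ 0.0002  0.0003 -0.0008] F [-1.4 -2.6  1.6] w 0.0
```

```bash
python3 -m inch '[{"dx":0.012,"dy":0,"dz":0,"rx":0,"ry":0,"rz":0},{"dx":0.024,"dy":0,"dz":0,"rx":0,"ry":0,"rz":0},{"dx":0.036,"dy":0,"dz":0,"rx":0,"ry":0,"rz":0},{"dx":0.048,"dy":0,"dz":0,"rx":0,"ry":0,"rz":0},{"dx":0.06,"dy":0,"dz":0,"rx":0,"ry":0,"rz":0}]' && python3 -m inch '[{"dx":0.012,"dy":0,"dz":0,"rx":0,"ry":0,"rz":0},{"dx":0.024,"dy":0,"dz":0,"rx":0,"ry":0,"rz":0},{"dx":0.036,"dy":0,"dz":0,"rx":0,"ry":0,"rz":0},{"dx":0.048,"dy":0,"dz":0,"rx":0,"ry":0,"rz":0},{"dx":0.06,"dy":0,"dz":0,"rx":0,"ry":0,"rz":0}]'; python3 -c "
from h import *
go(*trk(0,.045),.055)
cv2.imwrite('pics/side3.png',cv2.resize(optics.grab_frame('side')[130:400,200:470,::-1],(540,540)))"
```

```text
time: 12.25
tool_pos: [0.4433, -0.1406, 0.0549]
tool_rot: [0.0, 0.736, 0.677, -0.0]
contact_force: [-0.8, -3.8, 2.7]
gripper_width: -0.005
grasp_force: 1.8
time: 12.75
tool_pos: [0.4471, -0.0926, 0.0547]
tool_rot: [-0.0, 0.736, 0.677, -0.0]
contact_force: [-1.3, -4.2, 2.4]
gripper_width: -0.002
grasp_force: 1.8
t 12.75 pos [ 0.4471 -0.0926  0.0547] d [ 0.1863  0.0007 -0.0004] r [-0.0001 -0.     -0.0008] F [-1.3 -4.2  2.4] w -0.0
```

View pics/side3.png

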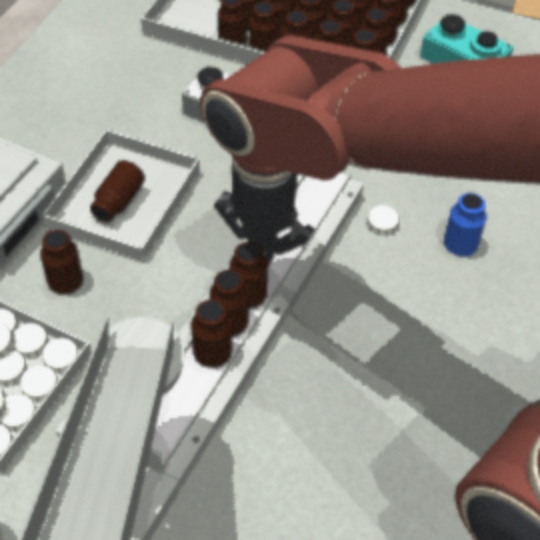

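All three bottles are upright and touching at (212,335), (230,300) and (250,265), and are sliding well.

```bash
python3 -m inch '[{"dx":0.012,"dy":0,"dz":0,"rx":0,"ry":0,"rz":0},{"dx":0.024,"dy":0,"dz":0,"rx":0,"ry":0,"rz":0},{"dx":0.036,"dy":0,"dz":0,"rx":0,"ry":0,"rz":0},{"dx":0.048,"dy":0,"dz":0,"rx":0,"ry":0,"rz":0},{"dx":0.06,"dy":0,"dz":0,"rx":0,"ry":0,"rz":0}]' && python3 -m inch '[{"dx":0.012,"dy":0,"dz":0,"rx":0,"ry":0,"rz":0},{"dx":0.024,"dy":0,"dz":0,"rx":0,"ry":0,"rz":0},{"dx":0.036,"dy":0,"dz":0,"rx":0,"ry":0,"rz":0},{"dx":0.048,"dy":0,"dz":0,"rx":0,"ry":0,"rz":0},{"dx":0.06,"dy":0,"dz":0,"rx":0,"ry":0,"rz":0}]' && python3 -m inch '[{"dx":0.01,"dy":0,"dz":0,"rx":0,"ry":0,"rz":0},{"dx":0.02,"dy":0,"dz":0,"rx":0,"ry":0,"rz":0},{"dx":0.029,"dy":0,"dz":0,"rx":0,"ry":0,"rz":0},{"dx":0.036,"dy":0,"dz":0,"rx":0,"ry":0,"rz":0},{"dx":0.042,"dy":0,"dz":0,"rx":0,"ry":0,"rz":0}]'; python3 -c "
from h import *
go(*trk(0,.045),.055)"
```

```text
time: 13.3
tool_pos: [0.4509, -0.0446, 0.0543]
tool_rot: [-0.001, 0.736, 0.677, -0.0]
contact_force: [0.6, -0.6, -0.3]
gripper_width: 0.001
grasp_force: 0.8
time: 13.8
tool_pos: [0.4552, 0.0031, 0.0547]
tool_rot: [-0.0, 0.736, 0.677, -0.0]
contact_force: [-0.6, -1.3, -0.9]
gripper_width: 0.005
grasp_force: 0.7
time: 14.3
tool_pos: [0.4581, 0.0361, 0.0548]
tool_rot: [0.0, 0.736, 0.677, -0.0]
contact_force: [0.1, -2.6, -0.9]
gripper_width: 0.001
grasp_force: 0.8
t 14.3 pos [0.4581 0.0361 0.0548] d [ 0.0248  0.0005 -0.0003] r [-0.      0.     -0.0008] F [ 0.1 -2.6 -0.9] w 0.0
```

```bash
python3 -m inch '[{"dx":0.004,"dy":0,"dz":0,"rx":0,"ry":0,"rz":0},{"dx":0.008,"dy":0,"dz":0,"rx":0,"ry":0,"rz":0},{"dx":0.011,"dy":0,"dz":0,"rx":0,"ry":0,"rz":0},{"dx":0.014,"dy":0,"dz":0,"rx":0,"ry":0,"rz":0},{"dx":0.016,"dy":0,"dz":0,"rx":0,"ry":0,"rz":0}]' && python3 -m inch '[{"dx":0.002,"dy":0,"dz":0,"rx":0,"ry":0,"rz":0},{"dx":0.003,"dy":0,"dz":0,"rx":0,"ry":0,"rz":0}]' ; python3 -c "
from h import *
go(*trk(0,.045),.055)
print(nets.boxes_of('side','row_lead') if 0 else '')
im=optics.grab_frame('side');cv2.imwrite('pics/side4.png',cv2.resize(im[220:400,200:400,::-1],(600,540)))"
```

```text
time: 14.8
tool_pos: [0.4592, 0.0434, 0.0553]
tool_rot: [0.004, 0.736, 0.677, -0.005]
contact_force: [-3.5, -26.6, 3.3]
gripper_width: 0.002
grasp_force: 13.5
time: 15.0
tool_pos: [0.4594, 0.0435, 0.0555]
tool_rot: [0.006, 0.735, 0.678, -0.007]
contact_force: [-5.3, -34.5, 5.3]
gripper_width: -0.003
grasp_force: 17.3
t 15.0 pos [0.4594 0.0435 0.0555] d [ 0.0155 -0.0003  0.0004] r [0.     0.012  0.0009] F [ -5.3 -34.5   5.3] w -0.0
```

View pics/side4.png

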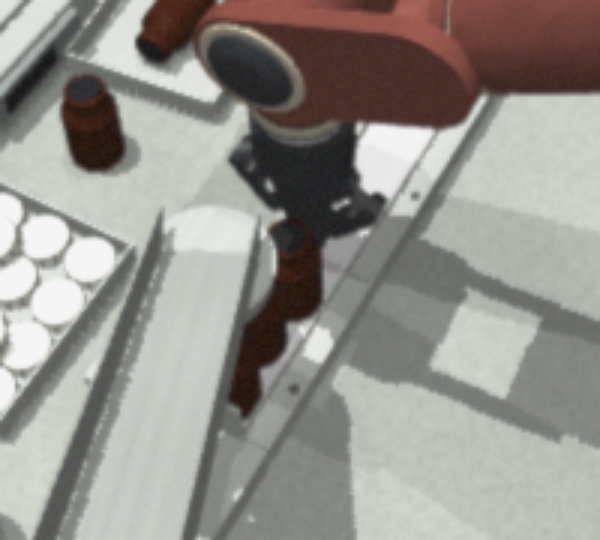

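The force shows the row is jammed against something. I'll back off and check whether that is the end stop.

```bash
python3 -m inch '[{"dx":-0.006,"dy":0,"dz":0,"rx":0,"ry":0,"rz":0},{"dx":-0.012,"dy":0,"dz":0,"rx":0,"ry":0,"rz":0},{"dx":-0.02,"dy":0,"dz":0,"rx":0,"ry":0,"rz":0},{"dx":-0.035,"dy":0,"dz":0,"rx":0,"ry":0,"rz":0},{"dx":-0.05,"dy":0,"dz":0,"rx":0,"ry":0,"rz":0}]' ; python3 -c "
from h import *
im=optics.grab_frame('scene')[:,:,::-1].copy()
cv2.imwrite('pics/raw5.png',im)
g=cv2.resize(im[225:335,330:450],(600,550),interpolation=cv2.INTER_CUBIC)
cv2.imwrite('pics/scene5.png',g)
go(*trk(0,-.05),.055)"
```

```text
time: 15.55
tool_pos: [0.456, 0.0104, 0.0548]
tool_rot: [-0.0, 0.736, 0.677, 0.0]
contact_force: [-0.5, 0.3, 0.0]
gripper_width: -0.0
grasp_force: 0.0
t 15.6 pos [0.4559 0.0091 0.0548] d [-0.06    0.0006 -0.0002] r [ 0.0001  0.0006 -0.0012] F [ 0.3 -0.4  0.3] w -0.0
```

View pics/scene5.png

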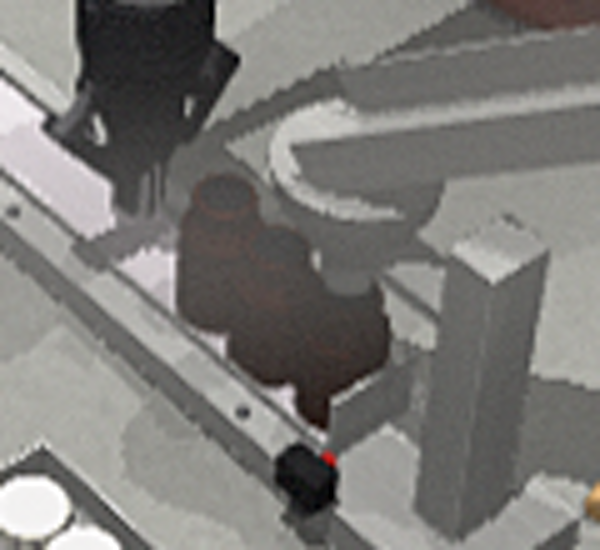

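The lead bottle at (350,330) is hard against the stop plate (left edge at 330,420) under the funnel outlet at (350,285). All three bottles are upright and close. I'll check the spacing numerically and lift away.

```bash
python3 -m inch '[{"dx":-0.01,"dy":0,"dz":-0.03,"rx":0,"ry":0,"rz":0},{"dx":-0.02,"dy":0,"dz":-0.08,"rx":0,"ry":0,"rz":0},{"dx":-0.04,"dy":0,"dz":-0.13,"rx":0,"ry":0,"rz":0},{"dx":-0.08,"dy":0,"dz":-0.17,"rx":0,"ry":0,"rz":0},{"dx":-0.12,"dy":0,"dz":-0.17,"rx":0,"ry":0,"rz":0}]' ; python3 -c "
from h import *
for p in((226,192),(280,245)):
    P=ray('scene',(330+p[0]/5,225+p[1]/5),.115)[:2]-O; print('mouth track',P@V,P@U)
for u,v in ((330,403),(330,448)): 
    q=(330+u/5,225+v/5)
    print('stop',[ (ray('scene',q,z)[:2]-O)@np.c_[V,U] for z in(.03,.075)])
go(.588,-.44,.19)"
```

```text
time: 16.1
tool_pos: [0.4508, -0.0866, 0.1972]
tool_rot: [0.005, 0.736, 0.677, 0.003]
contact_force: [0.8, 0.3, 0.5]
gripper_width: 0.005
grasp_force: 0.0
mouth track -0.0034461778800073555 0.06852328762989658
mouth track 0.0014648452387157913 0.11708727308022206
stop [array([-0.00054617,  0.16212697]), array([0.0304965 , 0.19058635])]
stop [array([0.02153783, 0.18567299]), array([0.05164542, 0.21313538])]
t 16.1 pos [ 0.4508 -0.0866  0.1972] d [-0.4259  0.2076  0.0124] r [ 0.0073  0.0017 -0.0001] F [0.8 0.3 0.5] w 0.01
```

The mouth spacing is 49 mm. The stop face lies at 190 mm in my track frame, which matches lead at 165 plus 24, so the row is closed and against the stop. Now the button.

```bash
python3 -m inch '[{"dx":-0.426,"dy":0.207,"dz":0.012,"rx":0,"ry":0,"rz":0},{"dx":-0.426,"dy":0.207,"dz":0.012,"rx":0,"ry":0,"rz":0},{"dx":-0.426,"dy":0.207,"dz":0.012,"rx":0,"ry":0,"rz":0},{"dx":-0.426,"dy":0.207,"dz":0.012,"rx":0,"ry":0,"rz":0},{"dx":-0.426,"dy":0.207,"dz":0.012,"rx":0,"ry":0,"rz":0}]' >/dev/null; python3 -c "
from h import *
go(.588,-.44,.19)"
```

```text
t 16.6 pos [ 0.538  -0.3202  0.1841] d [-0.1438  0.075  -0.0074] r [ 0.0001 -0.0004 -0.0013] F [ 0.8 -0.2  1.2] w -0.0
```

```bash
python3 -m inch '[{"dx":-0.144,"dy":0.075,"dz":-0.007,"rx":0,"ry":0,"rz":0},{"dx":-0.144,"dy":0.075,"dz":-0.007,"rx":0,"ry":0,"rz":0},{"dx":-0.144,"dy":0.075,"dz":-0.007,"rx":0,"ry":0,"rz":0},{"dx":-0.144,"dy":0.075,"dz":-0.007,"rx":0,"ry":0,"rz":0},{"dx":-0.144,"dy":0.075,"dz":-0.007,"rx":0,"ry":0,"rz":0}]' >/dev/null; python3 -c "
from h import *
im=optics.grab_frame('wrist')[:,:,::-1].copy(); cv2.imwrite('pics/w6.png',im)
go(.588,-.44,.19)
for k in('start_top','halt','start','control_box'):
  for d in nets.boxes_of('wrist',k)[:2]: print(k,round(d['confidence'],2),np.round(d['bbox']),ray('wrist',d['bbox'][:2],.05))
p=proj('wrist',np.array([[.588,-.38,.053],[.651,-.364,.074]])); print(p)
c=cv2.HoughCircles(cv2.medianBlur(cv2.cvtColor(im,cv2.COLOR_BGR2GRAY),5),cv2.HOUGH_GRADIENT,1,30,param1=100,param2=30,minRadius=15,maxRadius=70)
if c is not None:
  for u,v,r in c[0][:10]: print(u,v,r,im[int(v),int(u)],np.round(ray('wrist',(u,v),.055),4),np.round(ray('wrist',(u,v),.074),4))
"
```

```text
t 17.15 pos [ 0.5874 -0.4372  0.1894] d [-0.0034  0.001  -0.0008] r [-0.0005 -0.0008 -0.0009] F [-0.2 -0.4 -0. ] w -0.0
start_top 0.68 [318. 134.  47.  47.] [ 0.59010295 -0.36852774  0.05      ]
start_top 0.54 [ 15. 459.  30.  25.] [ 0.28557367 -0.63345037  0.05      ]
halt 0.89 [410. 136.  61.  57.] [ 0.65454086 -0.37545519  0.05      ]
start 0.85 [ 17. 458.  33.  23.] [ 0.28763092 -0.63229516  0.05      ]
start 0.57 [317. 134.  48.  50.] [ 0.58928121 -0.36793534  0.05      ]
control_box 0.85 [364. 131. 182. 109.] [ 0.62227427 -0.36915029  0.05      ]
control_box 0.55 [ 66. 425. 131.  90.] [ 0.3429252  -0.60054911  0.05      ]
[[316.37891821 151.28159966]
 [411.95333086 119.69542571]]
408.5 136.5 28.9 [57 56 56] [ 0.6526 -0.3752  0.055 ] [ 0.6486 -0.3742  0.074 ]
323.5 135.5 56.2 [49 48 47] [ 0.5939 -0.3696  0.055 ] [ 0.5939 -0.369   0.074 ]
```

The wrist view puts start at pixel (318,134), world (0.590, −0.369), and the mushroom at (409,136), world (0.649, −0.374).

```bash
python3 -m inch '[{"dx":0.04,"dy":-0.005,"dz":0.02,"rx":0,"ry":0,"rz":0},{"dx":0.075,"dy":-0.005,"dz":0.06,"rx":0,"ry":0,"rz":0},{"dx":0.084,"dy":-0.005,"dz":0.1,"rx":0,"ry":0,"rz":0},{"dx":0.084,"dy":-0.005,"dz":0.135,"rx":0,"ry":0,"rz":0},{"dx":0.084,"dy":-0.005,"dz":0.135,"rx":0,"ry":0,"rz":0}]' >/dev/null; python3 -c "
from h import *
go(.589,-.370,.075)"
```

```text
t 17.85 pos [ 0.5866 -0.3669  0.0766] d [-0.0036  0.0033  0.002 ] r [-0.0054 -0.0036  0.0001] F [-1.3  0.6 -0.6] w 0.0
```

```bash
python3 -m inch '[{"dx":-0.003,"dy":0.003,"dz":0.004,"rx":0,"ry":0,"rz":0},{"dx":-0.003,"dy":0.003,"dz":0.009,"rx":0,"ry":0,"rz":0},{"dx":-0.003,"dy":0.003,"dz":0.014,"rx":0,"ry":0,"rz":0},{"dx":-0.003,"dy":0.003,"dz":0.017,"rx":0,"ry":0,"rz":0}]' && python3 -m inch '[{"dx":0,"dy":0,"dz":0.003,"rx":0,"ry":0,"rz":0},{"dx":0,"dy":0,"dz":0.004,"rx":0,"ry":0,"rz":0}]'
```

```text
time: 18.25
tool_pos: [0.5922, -0.3737, 0.0694]
tool_rot: [0.001, 0.736, 0.676, 0.0]
contact_force: [-0.3, 0.2, 0.1]
gripper_width: 0.003
grasp_force: 0.0
time: 18.45
tool_pos: [0.5921, -0.3736, 0.066]
tool_rot: [0.001, 0.736, 0.677, 0.0]
contact_force: [0.7, -0.2, 3.6]
gripper_width: -0.001
grasp_force: 1.4
```

```bash
python3 -m inch '[{"dx":0,"dy":0,"dz":0.003,"rx":0,"ry":0,"rz":0},{"dx":0,"dy":0,"dz":0.004,"rx":0,"ry":0,"rz":0}]' | grep -E 'l_pos|t_f' && python3 -m inch '[{"dx":0,"dy":0,"dz":0.002,"rx":0,"ry":0,"rz":0},{"dx":0,"dy":0,"dz":0.003,"rx":0,"ry":0,"rz":0}]' | grep -E 'l_pos|t_f'
```

```text
tool_pos: [0.5921, -0.3736, 0.0628]
contact_force: [-0.9, -0.9, 4.1]
tool_pos: [0.5922, -0.3737, 0.0624]
contact_force: [-3.9, 3.5, 15.1]
```

```bash
for i in 1; do python3 -m inch '[{"dx":0,"dy":0,"dz":-0.005,"rx":0,"ry":0,"rz":0},{"dx":0,"dy":0,"dz":-0.006,"rx":0,"ry":0,"rz":0}]' | grep -E 'l_pos|t_f';  python3 -m inch '[{"dx":0,"dy":0,"dz":-0.0015,"rx":0,"ry":0,"rz":0},{"dx":0,"dy":0,"dz":-0.0015,"rx":0,"ry":0,"rz":0}]' | grep -E 'l_pos|t_f'; python3 -m inch '[{"dx":0,"dy":0,"dz":-0.0015,"rx":0,"ry":0,"rz":0},{"dx":0,"dy":0,"dz":-0.0015,"rx":0,"ry":0,"rz":0}]' | grep -E 'l_pos|t_f'; python3 -m inch '[{"dx":0,"dy":0,"dz":-0.0015,"rx":0,"ry":0,"rz":0},{"dx":0,"dy":0,"dz":-0.0015,"rx":0,"ry":0,"rz":0}]' | grep -E 'l_pos|t_f'; done
```

```text
tool_pos: [0.5921, -0.3736, 0.0654]
contact_force: [-0.1, -0.5, 3.3]
tool_pos: [0.592, -0.3734, 0.0658]
contact_force: [1.1, -1.7, 2.6]
tool_pos: [0.5917, -0.373, 0.0666]
contact_force: [1.0, -1.7, 1.5]
tool_pos: [0.5915, -0.3727, 0.0676]
contact_force: [0.3, -1.1, 1.3]
```

The force fell off smoothly over about 6 mm, so the button was fully pressed. I'll retreat clear and do a last numeric check.

```bash
python3 -m inch '[{"dx":0,"dy":0,"dz":-0.02,"rx":0,"ry":0,"rz":0},{"dx":0,"dy":0,"dz":-0.06,"rx":0,"ry":0,"rz":0},{"dx":0,"dy":0,"dz":-0.11,"rx":0,"ry":0,"rz":0},{"dx":0,"dy":0,"dz":-0.16,"rx":0,"ry":0,"rz":0},{"dx":0,"dy":0,"dz":-0.16,"rx":0,"ry":0,"rz":0}]' && python3 -c "
from h import *
im=optics.grab_frame('scene')[:,:,::-1]; old=cv2.imread('pics/raw5.png')
d=cv2.absdiff(im,old).max(2)
print('row region change',(d[255:315,362:412]>40).sum(),'tray',(d[245:325,222:300]>40).sum())
for x in nets.boxes_of('scene','fallen')[:3]: print(x)
"
```

```text
time: 20.15
tool_pos: [0.5944, -0.3749, 0.2054]
tool_rot: [0.006, 0.736, 0.677, 0.001]
contact_force: [0.7, -0.0, 1.0]
gripper_width: 0.001
grasp_force: 0.0
row region change 125 tray 17
{'bbox': [258.5, 283.4, 31.0, 26.7], 'confidence': 0.97}
{'bbox': [461.3, 275.8, 357.4, 146.5], 'confidence': 0.55}
```

```bash
python3 -c "
from h import *
im=optics.grab_frame('scene')[:,:,::-1]; old=cv2.imread('pics/raw5.png')
d=cv2.absdiff(im,old).max(2)[255:315,362:412]>40
v,u=np.nonzero(d); print(np.percentile(u,[0,50,95,100])+362,np.percentile(v,[0,50,95,100])+255)
t=cv2.matchTemplate(np.ascontiguousarray(im[250:325,350:425]),np.ascontiguousarray(old[258:310,373:410]),cv2.TM_CCOEFF_NORMED);print(cv2.minMaxLoc(t))
"
```

```text
[362.  366.  385.5 388. ] [255.  263.  273.5 275. ]
(-0.20907644927501678, 0.9742050170898438, (6, 23), (23, 8))
```

```bash
python3 -c "
from plant import ticket
print(ticket.job_done())"
```

```text
the job is handed in; nothing more can be done
None
```

I laid the fallen bottle in the empty tray, slid the row closed against the end stop, pressed the flat start button fully, and handed the job in at about 20 s; no verdict came back.

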